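# Temperature check of a charging drone battery

### The job

Before the next flight, check the temperature of the battery pack whose cradle shows the red lamp: take the blue infrared thermometer, aim its lens squarely at the middle of the black measuring spot from about 10 cm away and hold it there steadily for a good two seconds, without the thermometer touching pack or cradle. Then stand it gently back, upright, in the blue storage tray. Leave the orange thermometer standing where it is.

Things in the scene. Friction and masses are not known exactly. Their poses are not given: they have to be found in the camera images.
- thermo_blue: Blue stand-up infrared thermometer, 170 mm tall, 0.17-0.34 kg, loose, upright. Origin: underside centre of foot; z up, x forward. Black foot 64 (x) x 44 x 14 mm; 26 mm neck; blue grip block on the z axis, 44 (x) x 30 (y) mm, z = 90 to 170 mm, to take from above across its 30 mm. A 34 mm thick snout points forward and 45 degrees down; lens at its tip: x 47.4, y 0, z 52.6 mm.
- lens_blue (a point): Centre of the blue thermometer's lens at the tip of its snout; z axis is the line of sight, outward from the lens: in the thermometer's frame it runs along (1, 0, -1), so held upright it looks ahead and 45 degrees down.
- holder_blue: Blue open tray fixed to the bench, storage of the blue thermometer: outside 86 (x) x 66 (y) x 22 mm, pocket 76 x 56 mm, floor 5 mm up. The foot fits lengthwise along x with 6 mm room all round, snout to +x or -x. A flat blue tab with white label lies on its -x side, to 70 mm from the centre. Origin: pocket centre at bench level; z up.
- cradle_red: Fixed aluminium charging cradle, base 200 x 130 x 20 mm, with a dark battery pack (150 x 95 x 55 mm, two yellow bands) leaning back 45 degrees, its broad face looking up and to -x; top edge 167 mm high. A 30 mm lamp ball on a post behind the pack, 180 mm up, is red. Origin: bench level, under the pack; z up, x from cradle front to lamp.
- spot_red (a point): Centre of the black measuring spot (40 mm disc on a white square) on the sloping face of the pack with the red lamp, 114 mm above the bench. z axis: outward normal of the face, 45 degrees up and toward the cradle's -x side.
- thermo_orange: Orange stand-up infrared thermometer, 170 mm tall, 0.17-0.34 kg, loose, upright. Origin: underside centre of foot; z up, x forward. Black foot 64 (x) x 44 x 14 mm; 26 mm neck; orange grip block on the z axis, 44 (x) x 30 (y) mm, z = 90 to 170 mm, to take from above across its 30 mm. A 34 mm thick snout points forward and 45 degrees down; lens at its tip: x 47.4, y 0, z 52.6 mm.
- holder_orange: Orange open tray fixed to the bench, storage of the orange thermometer: outside 86 (x) x 66 (y) x 22 mm, pocket 76 x 56 mm, floor 5 mm up. The foot fits lengthwise along x with 6 mm room all round, snout to +x or -x. A flat orange tab with white label lies on its -x side, to 70 mm from the centre. Origin: pocket centre at bench level; z up.
- cradle_green: Fixed aluminium charging cradle, base 200 x 130 x 20 mm, with a dark battery pack (150 x 95 x 55 mm, two yellow bands) leaning back 45 degrees, its broad face looking up and to -x; top edge 167 mm high. A 30 mm lamp ball on a post behind the pack, 180 mm up, is green. Origin: bench level, under the pack; z up, x from cradle front to lamp.
- spot_green (a point): Centre of the black measuring spot (40 mm disc on a white square) on the sloping face of the pack with the green lamp, 114 mm above the bench. z axis: outward normal of the face, 45 degrees up and toward the cradle's -x side. Not to be checked.
Things that resemble listed ones, but are neither listed nor needed, are in the scene too. What is shaped like the cradle_red but turquoise is not meant.

How it is judged (in metres and radians):
On the way:
1. the red-lamp spot within 12 mm (each way) of the blue lens axis, 60 to 140 mm off, square within 15 degrees, thermometer under 20 mm/s and 0.15 rad/s, for 1.5 s (x of spot_red in the frame of lens_blue between -0.012 and 0.012 m and y of spot_red in the frame of lens_blue between -0.012 and 0.012 m and z of spot_red in the frame of lens_blue between 0.06 and 0.14 m and angle between the z axis of lens_blue and the z axis of spot_red, either way round below 0.262 rad and linear speed of thermo_blue below 0.02 m/s and angular speed of thermo_blue below 0.15 rad/s), for 1.5 s.
At the end, for the whole second after the job is handed in: Blue thermometer upright (0.08 rad), at rest and released, foot on the floor of the blue tray (origin within 12 mm of the pocket centre lengthwise and crosswise, at most 8 mm above the bench); orange thermometer upright within 30 mm of its start (x of thermo_blue in the frame of holder_blue between -0.012 and 0.012 m and y of thermo_blue in the frame of holder_blue between -0.012 and 0.012 m and z of thermo_blue in the frame of holder_blue below 0.008 m and angle between thermo_blue's own z axis and vertical below 0.08 rad and linear speed of thermo_blue below 0.01 m/s and angular speed of thermo_blue below 0.1 rad/s and distance of thermo_orange from where it was at the start of the episode below 0.03 m and angle between thermo_orange's own z axis and vertical below 0.1 rad); the robot touches nothing.
It fails at once if the blue thermometer touches a pack or cradle (over 2 N) (contact force between thermo_blue and cradle_red above 2 N or contact force between thermo_blue and cradle_green above 2 N).
It fails at once if the blue thermometer falls freely: faster than 0.45 m/s with no finger on it (a drop of over 10 mm) (linear speed of thermo_blue above 0.45 m/s and contact force between the fingers and thermo_blue below 0.1 N).
It fails at once if the orange thermometer is displaced by over 30 mm or tipped (distance of thermo_orange from where it was at the start of the episode above 0.03 m or angle between thermo_orange's own z axis and vertical above 0.3 rad).
It also fails if it takes over 48 s, if anything falls off the work surface, if the arm or the gripper's body presses on something with over 40 N, if the wrist force passes 120 N, or if a joint passes its speed limit or range.

### The arm

A 6-joint arm with a two-finger parallel gripper is mounted at the origin on the work surface. World frame = base frame: x ahead of the robot, y to its left, z up, the work surface at z = 0. Lengths are in m, angles in degrees, forces in N, time in s.
With the tool pointing down it reaches from about 0.375 to 0.9 m from the base axis. Payload 3.1 kg.
Tool frame: the origin (TCP) lies on the centre line of the jaws, within the pads' length; the fingertips stand 19 mm ahead of it and the grasp point (between the pads) is the TCP (tips_ahead is the distance from the TCP to the fingertips, in m); z points along the fingers, y is the line along which they close (so a half turn about z gives the same grasp; the last joint's range is limited). The gripper opens to 87 mm and grips with 3 to 60 N. Pads are 19 mm wide; open, the fingers measure 117 mm over their backs; the gripper's body (75 mm by 190 mm) begins 51 mm behind the grasp point.
Start: joints at [52.855, 30.224, 82.088, -0, 67.689, -10.227], TCP at [0.283, 0.557, 0.242] pointing down, gripper open.
Joint ranges: [-176.69, 176.69], [-43.24, 126.21], [12.49, 139.97], [-82, 262], [0, 151.66], [-163.58, 163.58]. Speed limits (degrees/s): [159.86, 159.86, 180, 180, 180, 180].

### API

Orientations are given as a 3x3 rotation matrix whose columns are the frame's x, y, z axes.
In Python, from rig import read_state, capture, hand_in, trace, landmark_of, tips_ahead gives the robot as it stands.
- The arm moves only by the shell command python3 -m jog 'ROWS'. ROWS is JSON, a list of rows, each an object of numbers: "tx", "ty", "tz": the shift along the tool's x, y, z in cm; "roll": the turn about the tool's z in rad; "jaw": the opening, from 0 (shut) to 1 (fully open). A call has 1 to 8 rows; each row shifts and turns the commanded pose from where the row before left it, along the tool's axes as they then stand; what a row does not reach is not made up. A row lasts 1/10 s, in which the tool goes at most 50 mm and 8.59 degrees, less where a joint would pass 70% of its speed; a pose out of reach is approached as far as the arm can. A call with a gripper value outside its range is refused whole. The fingers move at their own pace and stop on an object; the grip force is fixed at half the most. Time passes only in rows, so rows that do not move let the fingers close. It gives the time, the measured TCP pose, the force, the opening and the grip force at its end, in the units of the state.
- read_state(): the state, without advancing time (a new reading comes with each control period).
- capture(name): name is "side" or "top" or "wrist"; returns a dict with "img" (400x640x3 uint8, red, green, blue), "vertical_fov" (degrees; the focal length in pixels is half the picture's height over the tangent of half this angle, whatever the lens; pixels are square), "cx", "cy" (the principal point, pixels), "cam_to_world" (4x4, takes a point from camera to world coordinates); the wrist camera has in their place "tool_from_camera" (4x4, takes a point from camera to tool coordinates, whose origin is the TCP and whose axes are the flange's). Camera axes: x right, y up, looking along -z (the intrinsics and any distortion apply to the point x, -y, -z); pixel columns grow to the right and rows downward; lengths in m; the calibration is good to about 2 mm. A picture is of the moment at which its call begins: read the wrist's pose just before it. There is no depth.
- hand_in(): hands the job in; it is judged then, once.
Trained networks look in the newest picture that a camera, given by its name, has taken for a name from the list of things; names that differ only in an ending like _2 or _b are one class to them, and where a whole thing is asked for, a point or a joint stands for the part that bears it (a point fixed in the world has none). Each returns a list of dicts, best first, with "p" (0 to 1); they miss things now and then, are a little off and sometimes report something else, mostly with a low value. They report only what shows in the picture. A call takes as long as a camera call. They do not tell look-alikes from the thing itself.
- trace(camera, thing): "pixels" (400x640 bool, what is visible of it) and "bbox" ([left, top, width, height] in pixels, round what is visible of it).
- landmark_of(camera, thing): "point" ([row, column] in pixels: a listed point, or the origin of a listed thing).
The state is a dict: "time_s": time; "joint_positions": joint angles; "qvel": joint speeds; "tau": joint torques, N m; "position": TCP position; "tcp_rot": TCP orientation; "force": force on the tool from outside, world axes, zero at the start; "moment": the same for the moment, N m; "opening": opening from 0.0 (shut) to 1.0 (fully open); "grasp_force": force on a finger pad.
Only numpy, scipy, OpenCV 4.12 (cv2) and the standard library are available. Lean on these libraries where they do the work, as an engineer would, in place of code of your own. Each camera call takes 0.05 s, during which the arm holds its last target. There are 200 camera calls.

## Working session

There is one attempt and no reset: what is moved stays moved. The work goes in short steps, Python scripts to look and compute and a shell command to move; the robot and the scene stay as the last step left them, time stands still between calls to the robot, and variables do not carry over. Pictures are saved under pics/ and viewed, at most 10 in all, crops included, and the job is handed in when it is done.

```bash
mkdir -p pics; ls; python3 - <<'E'
from rig import *
import cv2,numpy as np
s=read_state();print(s['time_s'],s['position'],s['tcp_rot'],s['opening'],tips_ahead)
ims=[]
for c in ['side','top']:
    d=capture(c);ims.append(d['img'])
    print(c,{k:(np.round(v,4).tolist() if k!='img' else 0) for k,v in d.items()})
    for t in ['thermo_blue','holder_blue','spot_red','cradle_red','lens_blue','thermo_orange']:
        print(t,[(np.round(r['point'],1).tolist(),round(r['p'],2)) for r in landmark_of(c,t)],[(r['bbox'],round(r['p'],2)) for r in trace(c,t)] if t not in('spot_red','lens_blue') else '')
    cv2.imwrite(f'pics/{c}0.png',d['img'][...,::-1])
E
```

```text
pics
0.0 [0.28247772 0.55676368 0.24059498] [[-8.91681917e-01  4.52660737e-01 -1.27120773e-03]
 [ 4.52662370e-01  8.91680403e-01 -1.68439994e-03]
 [ 3.71049308e-04 -2.07737687e-03 -9.99997773e-01]] 1.0018824435624598 0.019
side {'img': 0, 'vertical_fov': 42.7772, 'cx': 317.3339, 'cy': 198.6109, 'cam_to_world': [[-0.8632, 0.2507, -0.4381, -0.1323], [-0.5042, -0.4688, 0.7253, 0.9565], [-0.0235, 0.847, 0.5311, 0.8103], [0.0, 0.0, 0.0, 1.0]]}
thermo_blue [([184.6, 358.8], 0.89)] [([341.0, 131.5, 26.3, 53.8], 0.76)]
holder_blue [([212.0, 327.2], 0.83), ([183.6, 355.7], 0.16)] [([310.1, 201.6, 41.0, 22.9], 0.58)]
spot_red [([296.4, 358.0], 0.61)] 
cradle_red [([336.1, 350.6], 0.81)] [([288.2, 241.4, 113.9, 127.0], 0.88)]
lens_blue [([162.9, 350.0], 0.76)] 
thermo_orange [([307.0, 255.4], 0.55)] [([231.6, 288.7, 35.9, 28.3], 0.5), ([162.5, 202.5, 77.2, 36.1], 0.33)]
top {'img': 0, 'vertical_fov': 43.9649, 'cx': 314.0127, 'cy': 206.3418, 'cam_to_world': [[-0.0018, 0.9868, -0.1621, 0.2393], [-0.9999, -0.0, 0.0109, 0.0148], [0.0107, 0.1621, 0.9867, 1.3083], [0.0, 0.0, 0.0, 1.0]]}
thermo_blue [([201.3, 417.9], 0.95)] [([416.4, 170.4, 32.5, 41.9], 0.78)]
holder_blue [([204.0, 349.7], 0.8)] [([331.3, 184.0, 33.7, 47.9], 0.56), ([173.4, 189.7, 36.7, 36.5], 0.38)]
spot_red [([101.6, 253.9], 0.83), ([309.4, 196.5], 0.72)] 
cradle_red [([116.9, 260.7], 0.9), ([304.1, 205.6], 0.68)] [([230.2, 45.1, 59.7, 101.3], 0.76), ([171.9, 249.9, 64.3, 89.6], 0.66)]
lens_blue [([178.5, 428.3], 0.88), ([114.3, 388.9], 0.29)] 
thermo_orange [([212.0, 197.3], 0.7)] [([175.6, 188.5, 33.1, 38.9], 0.93)]
```

View pics/top0.png

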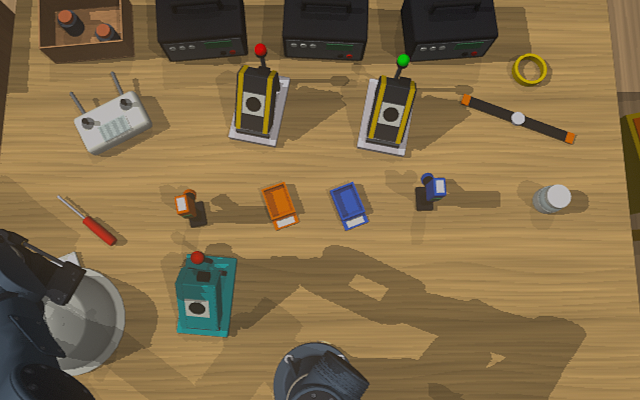

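View pics/side0.png

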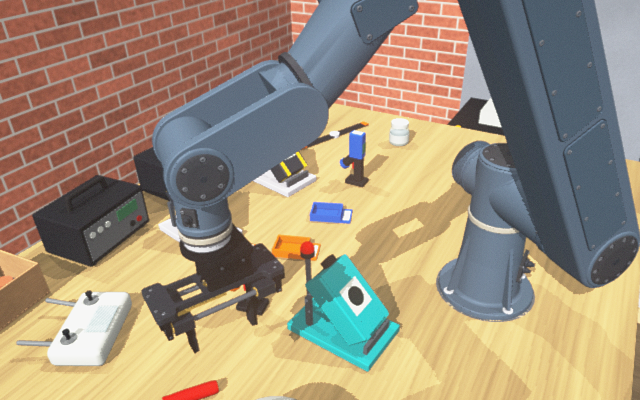

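Three cradle-shaped things show in the top view: red lamp (256,95), green lamp (390,110) and a turquoise look-alike with a reddish lamp (207,295). The aluminium one with the red lamp, spot at (254,102), fits the description. The blue thermometer stands at (418,200), snout up the image and to the left, and the blue tray is at (349,204). Next I measure and confirm in a crop.

```bash
cat > h.py <<'E'
from rig import *
import cv2,numpy as np
def ray(d,uv,z,T=None):
    T=d['cam_to_world'] if T is None else T
    T=np.array(T);f=200/np.tan(np.radians(d['vertical_fov'])/2)
    v=T[:3,:3]@np.array([(uv[0]-d['cx'])/f,-(uv[1]-d['cy'])/f,-1]);o=T[:3,3]
    return o+v*(z-o[2])/v[2]
def proj(d,P,T=None):
    T=np.array(d['cam_to_world'] if T is None else T);f=200/np.tan(np.radians(d['vertical_fov'])/2)
    p=(np.atleast_2d(P)-T[:3,3])@T[:3,:3]
    return np.c_[d['cx']+f*p[:,0]/-p[:,2],d['cy']-f*p[:,1]/-p[:,2]]
def blobs(img,lo,hi,roi,amin=6):
    hsv=cv2.cvtColor(img,cv2.COLOR_RGB2HSV);m=cv2.inRange(hsv,lo,hi)
    k=np.zeros_like(m);x,y,w,h=roi;k[y:y+h,x:x+w]=m[y:y+h,x:x+w]
    n,l,s,c=cv2.connectedComponentsWithStats(k)
    return [(s[i,4],c[i],(l==i)) for i in range(1,n) if s[i,4]>=amin]
E
python3 - <<'E'
from h import *
d=capture('top');im=d['img']
P=lambda n,uv,z:(print(n,np.round(uv,1),ray(d,uv,z).round(4)),ray(d,uv,z))[1]
lm=lambda t,i=0:landmark_of('top',t)[i]['point'][::-1]
sp=P('spot',lm('spot_red'),.114); 
b=max(blobs(im,(0,150,100),(6,255,255),(240,30,40,40)),key=lambda b:b[0]);la=P('lamp',b[1],.18)
P('cradle',lm('cradle_red'),0)
print('cradle yaw',np.degrees(np.arctan2(*(la-sp)[1::-1])))
o=P('thermo',lm('thermo_blue'),0);l=P('lens',lm('lens_blue'),.0526);v=l-o
print('yaw',np.degrees(np.arctan2(v[1],v[0])),np.hypot(*v[:2]))
for b in blobs(im,(100,100,60),(130,255,255),(410,160,50,60)):print('blue',b[0],b[1])
h=P('holder',lm('holder_blue'),0)
bb=max(blobs(im,(100,80,40),(130,255,255),(320,170,60,70)),key=lambda b:b[0])
r=cv2.minAreaRect(np.argwhere(bb[2])[:,::-1].astype(np.float32));print(r,bb[1])
w=[b for b in blobs(im,(0,0,190),(180,60,255),(320,170,60,70))]
for b in w:
    t=P('label',b[1],.003);v=h-t;print(b[0],'holder yaw',np.degrees(np.arctan2(v[1],v[0])),np.hypot(*v[:2]))
c1=cv2.resize(im[30:155,220:345],(400,400),interpolation=2);c2=cv2.resize(im[140:240,330:460],(520,400),interpolation=2)
cv2.imwrite('pics/crop1.png',np.hstack([c1,c2])[:,:,::-1][:,:800])
E
```

```text
spot [197.1 308.6] [0.1912 0.2776 0.114 ]
lamp [260.   49.2] [0.8118 0.133  0.18  ]
cradle [206.  300.9] [0.2061 0.2804 0.    ]
cradle yaw -13.121458299433124
thermo [421.5 199.1] [ 0.4739 -0.2887  0.    ]
lens [428.7 176.2] [ 0.525  -0.2975  0.0526]
yaw -9.78819600593768 0.05183227614355151
blue 255 [432.73333333 186.23137255]
holder [349.  204.1] [ 0.4602 -0.0934  0.    ]
((349.124755859375, 205.6629638671875), (42.93975830078125, 25.572132110595703), 68.49856567382812) [348.18054054 203.80540541]
label [354.6 221.6] [ 0.4126 -0.1074  0.003 ]
48 holder yaw 16.37632622371654 0.04960736423780883
```

View pics/crop1.png

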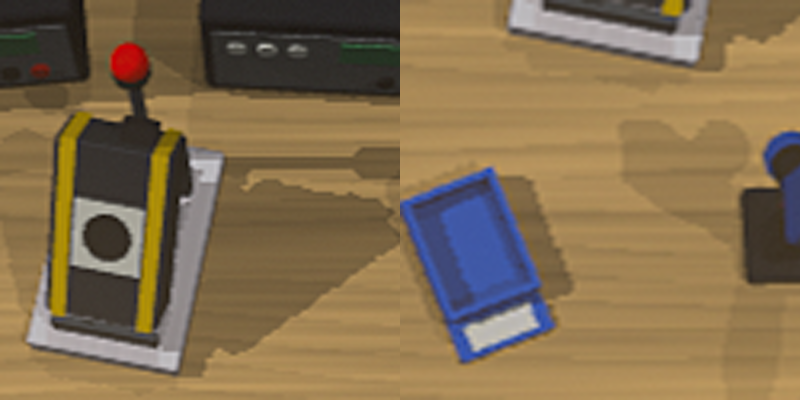

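The crop confirms the aluminium cradle with the red lamp as the target. The networks' first hit was the turquoise one, so I'll use (254,102). I raise the arm and swing over toward the blue thermometer.

```bash
python3 -m jog '[{"tz":-4,"tx":-1.5,"ty":-1.5},{"tz":-3,"tx":-2.5,"ty":-3},{"tz":-2,"tx":-3,"ty":-3.4},{"tx":-3,"ty":-3.8},{"tx":-3,"ty":-3.8},{"tx":-3,"ty":-3.8},{"tx":-3,"ty":-3.8},{"tx":-3,"ty":-3.8}]'
python3 -m jog '[{"tx":-3,"ty":-3.8},{"tx":-3,"ty":-3.8},{"tx":-3,"ty":-3.8},{"tx":-3,"ty":-3.8},{"tx":-3,"ty":-3.8},{"tx":-3,"ty":-3.8},{"tx":-3,"ty":-3.8},{"tx":-2.5,"ty":-3.5}]'
python3 -m jog '[{"tx":-3,"ty":-3.8,"roll":-0.1},{"roll":-0.15},{"roll":-0.15},{},{}]'
python3 - <<'E'
from h import *
s=read_state();print(s['time_s'],s['position'],np.array(s['tcp_rot']).round(4).tolist())
d=capture('top');im=d['img']
c=[r for r in landmark_of('top','spot_red') if r['point'][0]<150];print([(r['point'],r['p']) for r in c])
g=cv2.cvtColor(im,cv2.COLOR_RGB2GRAY)
for b in blobs(im,(0,0,0),(180,255,90),(244,93,20,19)):print('disc',b[0],b[1],ray(d,b[1],.114))
for r in c: print(ray(d,r['point'][::-1],.114))
la=ray(d,(260,49.2),.18);print(la)
w=capture('wrist');print(np.array(w['tool_from_camera']).round(4).tolist(),w['vertical_fov'],w['cx'],w['cy'])
for t in ['thermo_blue','lens_blue']:
    print([(r['point'],r['p']) for r in landmark_of('wrist',t)])
cv2.imwrite('pics/w1.png',w['img'][:,:,::-1])
E
```

```text
1.4 [0.28288404 0.55728552 0.24154294] [[-0.8917, 0.4527, -0.0], [0.4527, 0.8917, -0.0], [0.0, -0.0, -1.0]]
[([102.7, 254.0], 0.57)]
disc 14 [259.71428571  93.35714286] [0.72566431 0.13874285 0.114     ]
disc 168 [252.95833333 103.83333333] [0.69776743 0.15533947 0.114     ]
[0.70077714 0.15276585 0.114     ]
[0.81183223 0.13300222 0.18      ]
[[0.0006, 0.967, 0.2548, 0.0694], [1.0, -0.0003, -0.0014, 0.0001], [-0.0013, 0.2548, -0.967, -0.1427], [0.0, 0.0, 0.0, 1.0]] 61.72666542951314 320.40531171793884 189.16059694857597
[]
[]$[0]: bad value
$[0]: bad value
$[0]: bad value
```

View pics/w1.png

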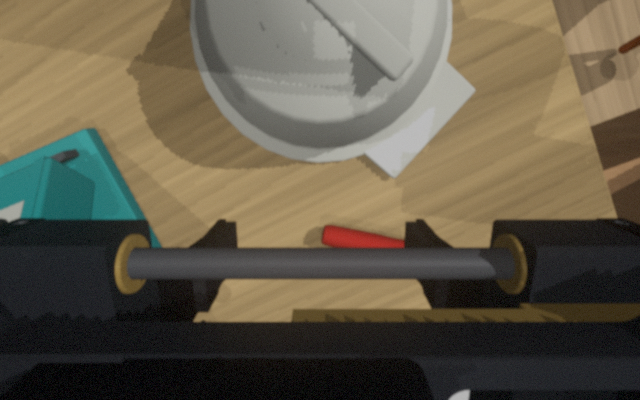

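The picture shows the start pose: a grey dish and the turquoise cradle's edge at left. The move was refused because rows apparently need every key.

```bash
python3 -m jog '[{"tx":-1.5,"ty":-1.5,"tz":-4,"roll":0,"jaw":1},{"tx":-2.5,"ty":-3,"tz":-3,"roll":0,"jaw":1},{"tx":-3,"ty":-3.4,"tz":-2,"roll":0,"jaw":1},{"tx":-3,"ty":-3.8,"tz":0,"roll":0,"jaw":1},{"tx":-3,"ty":-3.8,"tz":0,"roll":0,"jaw":1},{"tx":-3,"ty":-3.8,"tz":0,"roll":0,"jaw":1},{"tx":-3,"ty":-3.8,"tz":0,"roll":0,"jaw":1},{"tx":-3,"ty":-3.8,"tz":0,"roll":0,"jaw":1}]'
python3 -m jog '[{"tx":-3,"ty":-3.8,"tz":0,"roll":0,"jaw":1},{"tx":-3,"ty":-3.8,"tz":0,"roll":0,"jaw":1},{"tx":-3,"ty":-3.8,"tz":0,"roll":0,"jaw":1},{"tx":-3,"ty":-3.8,"tz":0,"roll":0,"jaw":1},{"tx":-3,"ty":-3.8,"tz":0,"roll":0,"jaw":1},{"tx":-3,"ty":-3.8,"tz":0,"roll":0,"jaw":1},{"tx":-3,"ty":-3.8,"tz":0,"roll":0,"jaw":1},{"tx":-3,"ty":-3.8,"tz":0,"roll":0,"jaw":1}]'
```

```text
time_s: 2.45
position: [0.3573, 0.2161, 0.3319]
tcp_rot: [[-0.892, 0.452, 0.001], [0.452, 0.892, 0.0], [-0.001, 0.001, -1.0]]
force: [1.1, -0.3, 1.1]
opening: 1.004
grasp_force: 0.0
time_s: 3.25
position: [0.4337, -0.164, 0.3318]
tcp_rot: [[-0.891, 0.453, 0.001], [0.453, 0.891, -0.0], [-0.001, 0.0, -1.0]]
force: [0.9, 0.4, -0.3]
opening: 1.003
grasp_force: 0.0
```

```bash
python3 -m jog '[{"tx":-3,"ty":-3.8,"tz":0,"roll":0,"jaw":1},{"tx":-3,"ty":-3.8,"tz":0,"roll":0,"jaw":1},{"tx":0,"ty":0,"tz":0,"roll":-0.15,"jaw":1},{"tx":0,"ty":0,"tz":0,"roll":-0.15,"jaw":1},{"tx":0,"ty":0,"tz":0,"roll":-0.15,"jaw":1},{"tx":3,"ty":0,"tz":-3,"roll":0,"jaw":1},{"tx":0,"ty":0,"tz":0,"roll":0,"jaw":1},{"tx":0,"ty":0,"tz":0,"roll":0,"jaw":1}]'
python3 - <<'E'
from h import *
s=read_state();R=np.array(s['tcp_rot']);p=np.array(s['position']);print(s['time_s'],p)
w=capture('wrist')
T=np.eye(4);T[:3,:3]=R;T[:3,3]=p;T=T@np.array(w['tool_from_camera']);print(T.tolist())
for t,z in [('thermo_blue',0),('lens_blue',.0526),('holder_blue',0)]:
    for r in landmark_of('wrist',t): print(t,r['point'],r['p'],ray(w,r['point'][::-1],z,T))
cv2.imwrite('pics/w2.png',w['img'][:,:,::-1])
np.save('T2.npy',T)
d=capture('top');cv2.imwrite('pics/t2.png',d['img'][:,:,::-1])
b=max(blobs(d['img'],(0,0,190),(180,60,255),(320,170,60,70)),key=lambda b:b[0])[1] if blobs(d['img'],(0,0,190),(180,60,255),(320,170,60,70)) else 0
print(b)
E
```

```text
time_s: 4.05
position: [0.4229, -0.2564, 0.3622]
tcp_rot: [[-1.0, 0.021, 0.002], [0.021, 1.0, -0.001], [-0.002, -0.001, -1.0]]
force: [-0.3, -0.2, -0.9]
opening: 0.998
grasp_force: 0.0
4.05 [ 0.4228828  -0.25644465  0.36224748]
[[0.02011844866397235, -0.9661720782967852, -0.2571123550960255, 0.3533187402722854], [0.9997974367339391, 0.01929326869827507, 0.005731952824288229, -0.25464136596606696], [-0.0005775150204278257, -0.2571755915762725, 0.9663645179608954, 0.5048153441571236], [0.0, 0.0, 0.0, 1.0]]
thermo_blue [183.9, 299.1] 0.73 [ 0.47850895 -0.29057781  0.        ]
lens_blue [226.1, 293.6] 0.87 [ 0.52792394 -0.29704185  0.0526    ]
holder_blue [175.6, 431.8] 0.74 [ 0.46940274 -0.08524264  0.        ]
[354.75454545 221.51818182]
```

View pics/w2.png

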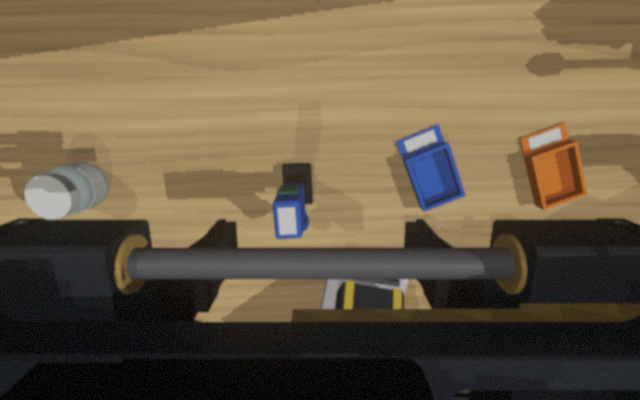

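The wrist view shows the blue thermometer at (290,205), its snout toward image-down, and the blue tray at (431,176) with its label at the top. I fit simple models of the thermometer, tray and cradle base in both views to refine position and yaw.

```bash
cat > fit.py <<'E'
from h import *
from scipy.optimize import minimize
import itertools
box=lambda x0,x1,y0,y1,z0,z1:np.array(list(itertools.product((x0,x1),(y0,y1),(z0,z1))),float)/1000
a=np.array([1,0,-1])/2**.5;b=np.array([1,0,1])/2**.5;tip=np.array([47.4,0,52.6])
sn=np.array([q+17*(np.cos(t)*b+np.sin(t)*np.array([0,1,0])) for q in(tip,tip-50*a) for t in np.linspace(0,6.28,12)])/1000
THERMO=[box(-32,32,-22,22,0,14),box(-13,13,-13,13,10,95),box(-22,22,-15,15,90,170),sn]
TRAY=[box(-43,43,-33,33,0,22),box(-70,-43,-30,30,0,3)]
def fit(parts,views,x0):
    def render(d,T,q,S=4):
        c,s=np.cos(q[2]),np.sin(q[2]);R=np.array([[c,-s,0],[s,c,0],[0,0,1]])
        m=np.zeros((400*S,640*S),np.uint8)
        for P in parts:
            uv=((proj(d,P@R.T+[q[0],q[1],0],T)+.5)*S).astype(np.int32);cv2.fillConvexPoly(m,cv2.convexHull(uv),1)
        return m
    def cost(q):
        c=0
        for d,T,m in views:
            r=render(d,T,q)>0;M=cv2.resize(m.astype(np.uint8),None,fx=4,fy=4,interpolation=0)>0
            c+=1-(r&M).sum()/(r|M).sum()
        return c/len(views)
    sim=np.array([x0,np.add(x0,[.01,0,0]),np.add(x0,[0,.01,0]),np.add(x0,[0,0,.2])])
    o=minimize(cost,x0,method='Nelder-Mead',options=dict(initial_simplex=sim,xatol=3e-4,fatol=1e-4,maxiter=120));return o.x,o.fun
E
python3 - <<'E'
from fit import *
T=np.load('T2.npy');d=capture('top');w=capture('wrist')
tr=lambda c,t,b:[r for r in trace(c,t) if abs(r['bbox'][0]+r['bbox'][2]/2-b)<35]
for name,parts,bt,bw,x0 in [('thermo_blue',THERMO,425,290,(.477,-.29,-.1)),('holder_blue',TRAY,349,431,(.465,-.09,.3))]:
    A=tr('top',name,bt);B=tr('wrist',name,bw);v=[]
    if name=='holder_blue':
        mt=max(blobs(d['img'],(100,80,40),(130,255,255),(320,170,60,70)),key=lambda b:b[0])[2]
        mw=max(blobs(w['img'],(100,80,40),(130,255,255),(385,115,95,110)),key=lambda b:b[0])[2]
        f=lambda m:cv2.morphologyEx(m.astype(np.uint8),cv2.MORPH_CLOSE,np.ones((9,9)))
        v=[(d,None,f(mt)),(w,T,f(mw))]
    else: v=[(d,None,A[0]['pixels'])]*bool(A)+[(w,T,B[0]['pixels'])]*bool(B)
    print(name,len(v))
    for vs in [v]+[[x] for x in v]:
        q,c=fit(parts,vs,x0);print(q.round(4),np.degrees(q[2]).round(1),c.round(3))
wb=max(blobs(d['img'],(0,0,150),(180,60,255),(236,85,35,32)),key=lambda b:b[0])
m=wb[2].astype(np.uint8);r=cv2.minAreaRect(np.argwhere(m)[:,::-1].astype(np.float32));print('square',r,ray(d,r[0],.114))
E
```

```text
Traceback (most recent call last):
IndexError: list index out of range
```

```bash
python3 - <<'E'
from fit import *
T=np.load('T2.npy');d=capture('top');w=capture('wrist')
d0=cv2.imread('pics/top0.png')[:,:,::-1].copy()
B=[r for r in trace('wrist','thermo_blue')];print([r['bbox'] for r in B])
V={'t':([(w,T,B[0]['pixels'])],THERMO,(.477,-.29,-.1))}
h=cv2.cvtColor(d0,cv2.COLOR_RGB2HSV);
f=lambda m:cv2.morphologyEx(m.astype(np.uint8),cv2.MORPH_CLOSE,np.ones((9,9)))
mt=max(blobs(d0,(100,80,40),(130,255,255),(320,170,60,70)),key=lambda b:b[0])[2]
mw=max(blobs(w['img'],(100,80,40),(130,255,255),(385,115,95,110)),key=lambda b:b[0])[2]
V['ht']=([(d,None,f(mt))],TRAY,(.465,-.09,.3));V['hw']=([(w,T,f(mw))],TRAY,(.465,-.09,.3));V['h']=(V['ht'][0]+V['hw'][0],TRAY,(.465,-.09,.3))
for k,(v,p,x0) in V.items():
    q,c=fit(p,v,x0);print(k,q.round(4),np.degrees(q[2]).round(1),c.round(3))
wb=max(blobs(d0,(0,0,130),(180,70,255),(236,85,35,32)),key=lambda b:b[0])
r=cv2.minAreaRect(np.argwhere(wb[2])[:,::-1].astype(np.float32));print('square',r,ray(d,r[0],.114))
E
```

```text
[[271.1, 165.4, 41.2, 76.2]]
t [ 0.4771 -0.2935 -0.0108] -0.6 0.062
ht [ 0.4667 -0.0877  0.3689] 21.1 0.047
hw [ 0.4691 -0.0869  0.3649] 20.9 0.166
h [ 0.468  -0.0875  0.3741] 21.4 0.116
square ((253.02310180664062, 103.81539154052734), (22.822391510009766, 21.954147338867188), 7.125016689300537) [0.69781535 0.15517699 0.114     ]
```

```bash
python3 -m jog '[{"tx":1,"ty":-2,"tz":3,"roll":0,"jaw":1},{"tx":1,"ty":-1.7,"tz":3,"roll":0,"jaw":1},{"tx":1,"ty":0,"tz":2,"roll":0,"jaw":1},{"tx":0,"ty":0,"tz":0,"roll":0,"jaw":1},{"tx":0,"ty":0,"tz":0,"roll":0,"jaw":1}]'
python3 - <<'E'
from fit import *
s=read_state();w=capture('wrist')
T=np.eye(4);T[:3,:3]=s['tcp_rot'];T[:3,3]=s['position'];T=T@np.array(w['tool_from_camera'])
B=trace('wrist','thermo_blue');print([r['bbox'] for r in B])
for y0 in(-.2,0.05):
    q,c=fit(THERMO,[(w,T,B[0]['pixels'])],(.477,-.292,y0));print(q.round(4),np.degrees(q[2]).round(1),c.round(3))
for b in blobs(w['img'],(0,0,150),(180,70,255),(270,100,100,140)):
    r=cv2.minAreaRect(np.argwhere(b[2])[:,::-1].astype(np.float32));print(b[0],r,ray(w,r[0],.17,T))
for t,z in [('thermo_blue',0),('lens_blue',.0526)]:
    for r in landmark_of('wrist',t)[:1]: print(t,r['point'],r['p'],ray(w,r['point'][::-1],z,T))
im=w['img'].copy();c,s_=np.cos(q[2]),np.sin(q[2])
for P in THERMO:
    uv=(proj(w,P@np.array([[c,-s_,0],[s_,c,0],[0,0,1]]).T+[q[0],q[1],0],T)).astype(np.int32);cv2.polylines(im,[cv2.convexHull(uv)],True,(0,255,0),1)
cv2.imwrite('pics/w3.png',cv2.resize(np.hstack([im[80:280,240:400],w['img'][80:280,240:400]]),None,fx=2.5,fy=2.5)[:,:,::-1])
E
```

```text
time_s: 5.15
position: [0.3924, -0.2928, 0.2819]
tcp_rot: [[-1.0, 0.02, 0.0], [0.02, 1.0, -0.0], [-0.0, -0.0, -1.0]]
force: [0.3, 0.5, 0.3]
opening: 1.003
grasp_force: 0.0
[[306.2, 196.3, 31.4, 113.9]]
[ 0.4756 -0.2931  0.0127] 0.7 0.356
[ 0.475  -0.2928 -0.014 ] -0.8 0.356
thermo_blue [218.2, 320.7] 0.95 [ 0.47562576 -0.29354646  0.        ]
```

View pics/w3.png

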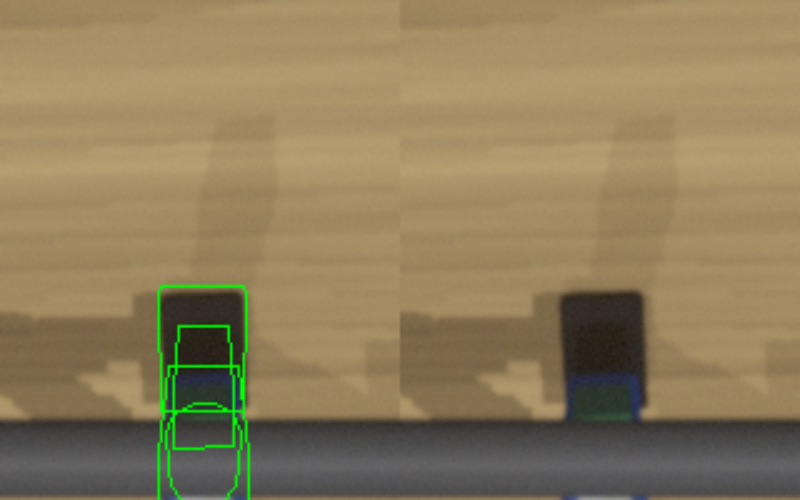

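Overlay: the foot's rear edge sits about 3 mm farther forward than the model and the yaw is about +1.5°, so the thermometer is at (0.478, -0.293). I move over it, then go down to z = 0.14 and close.

```bash
python3 -m jog '[{"tx":-4,"ty":0,"tz":0,"roll":-0.04,"jaw":1},{"tx":-4.5,"ty":-0.2,"tz":0,"roll":0,"jaw":1},{"tx":0,"ty":0,"tz":4,"roll":0,"jaw":1},{"tx":0,"ty":0,"tz":4,"roll":0,"jaw":1},{"tx":0,"ty":0,"tz":4,"roll":0,"jaw":1},{"tx":0,"ty":0,"tz":2.2,"roll":0,"jaw":1},{"tx":0,"ty":0,"tz":0,"roll":0,"jaw":1},{"tx":0,"ty":0,"tz":0,"roll":0,"jaw":1}]' && python3 -m jog '[{"tx":0,"ty":0,"tz":0,"roll":0,"jaw":0.5},{"tx":0,"ty":0,"tz":0,"roll":0,"jaw":0.2},{"tx":0,"ty":0,"tz":0,"roll":0,"jaw":0.2},{"tx":0,"ty":0,"tz":0,"roll":0,"jaw":0},{"tx":0,"ty":0,"tz":0,"roll":0,"jaw":0},{"tx":0,"ty":0,"tz":0,"roll":0,"jaw":0},{"tx":0,"ty":0,"tz":0,"roll":0,"jaw":0},{"tx":0,"ty":0,"tz":0,"roll":0,"jaw":0}]'
```

```text
time_s: 6.15
position: [0.478, -0.2949, 0.1403]
tcp_rot: [[-1.0, -0.021, 0.001], [-0.021, 1.0, -0.001], [-0.001, -0.001, -1.0]]
force: [0.1, 0.6, 0.2]
opening: 0.994
grasp_force: 0.0
time_s: 6.95
position: [0.477, -0.2945, 0.1395]
tcp_rot: [[-1.0, -0.02, -0.0], [-0.02, 1.0, 0.0], [0.0, 0.0, -1.0]]
force: [0.4, -0.5, 0.8]
opening: 0.359
grasp_force: 0.4
```

```bash
python3 -m jog '[{"tx":0,"ty":0,"tz":0,"roll":0,"jaw":0},{"tx":0,"ty":0,"tz":0,"roll":0,"jaw":0},{"tx":0,"ty":0,"tz":0,"roll":0,"jaw":0},{"tx":0,"ty":0,"tz":-0.5,"roll":0,"jaw":0},{"tx":0,"ty":0,"tz":-1.5,"roll":0,"jaw":0},{"tx":0,"ty":0,"tz":-2,"roll":0,"jaw":0}]'
python3 -m jog '[{"tx":0,"ty":0,"tz":-2.5,"roll":0,"jaw":0},{"tx":0,"ty":0,"tz":-2.5,"roll":0,"jaw":0},{"tx":0,"ty":0,"tz":-2.5,"roll":0,"jaw":0},{"tx":0,"ty":0,"tz":-2.5,"roll":0,"jaw":0},{"tx":0,"ty":0,"tz":-1,"roll":0,"jaw":0}]'
```

```text
time_s: 7.55
position: [0.4761, -0.2937, 0.1787]
tcp_rot: [[-1.0, -0.02, -0.003], [-0.02, 1.0, 0.003], [0.003, 0.003, -1.0]]
force: [-0.3, -0.5, -3.8]
opening: 0.341
grasp_force: 29.9
time_s: 8.05
position: [0.4777, -0.2951, 0.2919]
tcp_rot: [[-1.0, -0.02, 0.003], [-0.02, 1.0, -0.003], [-0.003, -0.003, -1.0]]
force: [0.3, -0.2, -2.6]
opening: 0.343
grasp_force: 29.9
```

Held at 29.9 N with opening 30 mm. I carry it toward the red cradle and stop short.

```bash
python3 -m jog '[{"tx":-0.5,"ty":2,"tz":0,"roll":0,"jaw":0},{"tx":-0.5,"ty":3.5,"tz":0,"roll":0,"jaw":0},{"tx":-0.7,"ty":4,"tz":0,"roll":0,"jaw":0},{"tx":-0.7,"ty":4,"tz":0,"roll":0,"jaw":0},{"tx":-0.7,"ty":4,"tz":0,"roll":0,"jaw":0},{"tx":-0.7,"ty":4,"tz":0,"roll":0,"jaw":0},{"tx":-0.7,"ty":4,"tz":0,"roll":0,"jaw":0},{"tx":-0.7,"ty":4,"tz":0,"roll":0,"jaw":0}]'
python3 -m jog '[{"tx":-0.5,"ty":4,"tz":0,"roll":0,"jaw":0},{"tx":-0.5,"ty":4,"tz":0,"roll":0,"jaw":0},{"tx":-0.5,"ty":4,"tz":0,"roll":0,"jaw":0},{"tx":-0.5,"ty":3.3,"tz":0.5,"roll":0,"jaw":0},{"tx":0,"ty":2,"tz":0.5,"roll":0.07,"jaw":0},{"tx":0,"ty":0,"tz":0.5,"roll":0.07,"jaw":0},{"tx":0,"ty":0,"tz":0.5,"roll":0.065,"jaw":0},{"tx":0,"ty":0,"tz":0,"roll":0,"jaw":0}]'
python3 - <<'E'
from fit import *
s=read_state();print(s['position'],np.array(s['tcp_rot']).round(3).tolist())
d=capture('top');w=capture('wrist')
T=np.eye(4);T[:3,:3]=s['tcp_rot'];T[:3,3]=s['position'];T=T@np.array(w['tool_from_camera'])
for c,TT,dd in(('top',None,d),('wrist',T,w)):
  for t,z in [('spot_red',.114),('lens_blue',s['position'][2]-.14+.0526),('cradle_red',0)]:
    for r in landmark_of(c,t): print(c,t,r['point'],round(r['p'],2),ray(dd,r['point'][::-1],z,TT).round(4))
cv2.imwrite('pics/a1.png',np.vstack([cv2.resize(d['img'][20:170,200:420],(800,545))])[:,:,::-1])
cv2.imwrite('pics/a1w.png',w['img'][:,:,::-1])
E
```

```text
time_s: 8.85
position: [0.5224, 0.0033, 0.2886]
tcp_rot: [[-1.0, -0.02, -0.002], [-0.02, 1.0, 0.0], [0.002, 0.0, -1.0]]
force: [0.9, -1.5, -3.6]
opening: 0.339
grasp_force: 29.9
time_s: 9.65
position: [0.5382, 0.175, 0.2677]
tcp_rot: [[-0.983, 0.183, -0.004], [0.183, 0.983, -0.001], [0.004, -0.001, -1.0]]
force: [-0.1, 0.4, -3.4]
opening: 0.343
grasp_force: 30.0
[0.53817876 0.17504554 0.26769421] [[-0.983, 0.183, -0.004], [0.183, 0.983, -0.001], [0.004, -0.001, -1.0]]
top spot_red [101.7, 255.2] 0.65 [0.7034 0.1498 0.114 ]
top cradle_red [115.1, 259.8] 0.88 [0.709  0.1493 0.    ]
```

View pics/a1.png

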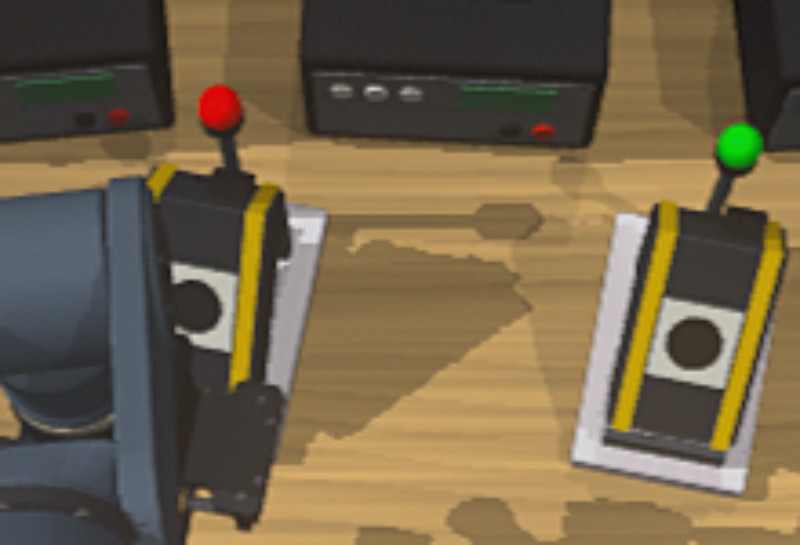

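The arm now hides part of the scene in the top view, but the red-lamp pack's spot is still visible at about crop (196,306), image (253.5,104). That gives (0.698, 0.1545, 0.114), consistent with the first picture. Tool yaw is already -10.5°, the same as the cradle. I move in, settle and hold.

```bash
python3 -m jog '[{"tx":-1.2,"ty":0.3,"tz":0,"roll":0,"jaw":0},{"tx":-1.2,"ty":0.3,"tz":0,"roll":0,"jaw":0},{"tx":-1.2,"ty":0.3,"tz":0,"roll":0,"jaw":0},{"tx":-1,"ty":0,"tz":0,"roll":0,"jaw":0},{"tx":0,"ty":0,"tz":0,"roll":0,"jaw":0},{"tx":0,"ty":0,"tz":0,"roll":0,"jaw":0}]'
python3 - <<'E'
from fit import *
s=read_state();p=np.array(s['position']);R=np.array(s['tcp_rot']);print(p,R.round(3).tolist())
w=capture('wrist');sd=capture('side');d=capture('top')
x=-R[:,0];lens=p+[0,0,-.1395+.0526]+.0474*x
a=np.radians(-10.5);n=np.array([-np.cos(a),-np.sin(a),1])/2**.5
sp=np.array([.6977,.1545,.114]);v=sp-lens;ls=(x-np.array([0,0,1]))/2**.5;ls/=np.linalg.norm(ls)
print('range',v@ls,'perp',v-ls*(v@ls))
for c in('side','wrist','top'):
  for t in('spot_red','lens_blue','thermo_blue'): print(c,t,[(r['point'],round(r['p'],2)) for r in landmark_of(c,t)])
print('pred',proj(sd,[lens,sp]),proj(d,[lens,sp]))
cv2.imwrite('pics/side2.png',sd['img'][:,:,::-1])
E
```

```text
time_s: 10.65
position: [0.5865, 0.1751, 0.2691]
tcp_rot: [[-0.983, 0.184, -0.001], [0.184, 0.983, -0.0], [0.001, -0.0, -1.0]]
force: [0.0, 0.9, -2.9]
opening: 0.343
grasp_force: 29.9
[0.58646709 0.17507688 0.26913801] [[-0.983, 0.184, -0.001], [0.184, 0.983, -0.0], [0.001, -0.0, -1.0]]
range 0.09468357550141754 perp [-0.0011249   0.00046644 -0.00119012]
side spot_red [([200.8, 202.5], 0.81), ([295.2, 355.0], 0.61)]
side lens_blue [([187.2, 220.2], 0.63)]
side thermo_blue [([211.4, 231.0], 0.72)]
wrist spot_red []
wrist lens_blue [([276.8, 69.3], 0.16)]
wrist thermo_blue [([185.9, 321.9], 0.6)]
top spot_red [([102.9, 252.4], 0.76), ([306.3, 197.9], 0.63), ([121.8, 387.7], 0.57)]
top lens_blue []
top thermo_blue [([145.2, 238.7], 0.6), ([201.0, 274.6], 0.55)]
pred [[215.57689815 186.16596103]
 [202.51003582 200.83103314]] [[244.61341755 119.3265557 ]
 [253.29069059 103.85952871]]
```

View pics/side2.png

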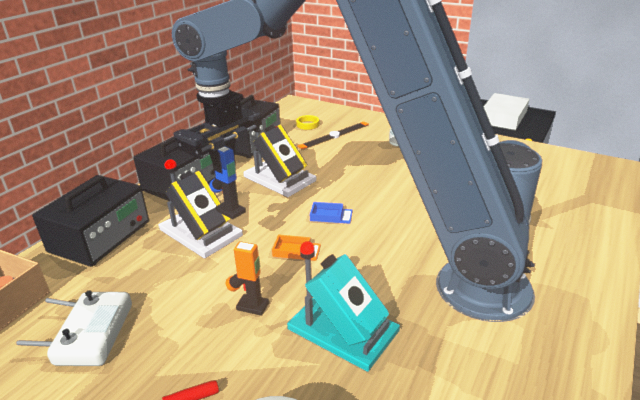

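The side view shows the blue thermometer in front of the red-lamp pack. The spot is seen at (202.5,200.8), exactly as predicted, and the lens is near (218,187). I hold for about 2.4 s.

```bash
for i in 1 2 3; do python3 -m jog '[{"tx":0,"ty":0,"tz":0,"roll":0,"jaw":0},{"tx":0,"ty":0,"tz":0,"roll":0,"jaw":0},{"tx":0,"ty":0,"tz":0,"roll":0,"jaw":0},{"tx":0,"ty":0,"tz":0,"roll":0,"jaw":0},{"tx":0,"ty":0,"tz":0,"roll":0,"jaw":0},{"tx":0,"ty":0,"tz":0,"roll":0,"jaw":0},{"tx":0,"ty":0,"tz":0,"roll":0,"jaw":0},{"tx":0,"ty":0,"tz":0,"roll":0,"jaw":0}]'|head -2; done
python3 - <<'E'
from fit import *
d=capture('top')
f=lambda m:cv2.morphologyEx(m.astype(np.uint8),cv2.MORPH_CLOSE,np.ones((9,9)))
sd=capture('side')
ms=max(blobs(sd['img'],(100,80,40),(130,255,255),(300,190,60,45)),key=lambda b:b[0])[2]
mt=max(blobs(d['img'],(100,80,40),(130,255,255),(320,170,60,70)),key=lambda b:b[0])[2]
for v in ([(d,None,f(mt))],[(sd,None,f(ms))],[(d,None,f(mt)),(sd,None,f(ms))]):
    q,c=fit(TRAY,v,(.467,-.0875,.3));print(q.round(4),np.degrees(q[2]).round(1),c.round(3))
# white label centre -> axis
for dd,roi in((d,(320,170,60,70)),(sd,(330,195,35,35))):
    b=max(blobs(dd['img'],(0,0,190),(180,60,255),roi),key=lambda b:b[0]);print('label',b[0],ray(dd,b[1],.003))
E
```

```text
time_s: 12.05
position: [0.5865, 0.1753, 0.2696]
time_s: 12.85
position: [0.5865, 0.1753, 0.2696]
time_s: 13.65
position: [0.5864, 0.1753, 0.2695]
[ 0.4669 -0.0874  0.3837] 22.0 0.05
[ 0.4694 -0.0871  0.3838] 22.0 0.049
[ 0.468  -0.0871  0.3695] 21.2 0.062
label 109 [ 0.41289479 -0.10804159  0.003     ]
label 62 [ 0.41745076 -0.10900729  0.003     ]
```

```bash
python3 -m jog '[{"tx":1,"ty":0,"tz":0,"roll":0,"jaw":0},{"tx":1.8,"ty":0,"tz":0,"roll":0,"jaw":0},{"tx":2,"ty":-1,"tz":0,"roll":0,"jaw":0},{"tx":1,"ty":-3,"tz":0,"roll":0,"jaw":0},{"tx":0.5,"ty":-4,"tz":0,"roll":0,"jaw":0},{"tx":0.5,"ty":-4,"tz":0,"roll":0,"jaw":0},{"tx":0,"ty":-4,"tz":0,"roll":0,"jaw":0},{"tx":0,"ty":-4,"tz":0,"roll":0,"jaw":0}]'
python3 -m jog '[{"tx":0,"ty":-4,"tz":0,"roll":0,"jaw":0},{"tx":0,"ty":-3,"tz":0,"roll":-0.1,"jaw":0},{"tx":0,"ty":-1,"tz":0,"roll":-0.12,"jaw":0},{"tx":0,"ty":0,"tz":0,"roll":-0.12,"jaw":0},{"tx":0,"ty":0,"tz":0,"roll":-0.12,"jaw":0},{"tx":0,"ty":0,"tz":0,"roll":-0.095,"jaw":0},{"tx":0,"ty":0,"tz":0,"roll":0,"jaw":0},{"tx":0,"ty":0,"tz":0,"roll":0,"jaw":0}]'
python3 - <<'E'
from fit import *
s=read_state();p=np.array(s['position']);R=np.array(s['tcp_rot'])
print('yaw',np.degrees(np.arctan2(-R[1,0],-R[0,0])),'d tool',R.T@(np.array([.468,-.0872,p[2]])-p)*100)
w=capture('wrist');T=np.eye(4);T[:3,:3]=R;T[:3,3]=p;T=T@np.array(w['tool_from_camera'])
im=w['img'].copy();a=np.radians(21.3);c,s_=np.cos(a),np.sin(a)
for P in TRAY:
    uv=(proj(w,P@np.array([[c,-s_,0],[s_,c,0],[0,0,1]]).T+[.468,-.0872,0],T)).astype(np.int32);cv2.polylines(im,[cv2.convexHull(uv)],True,(0,255,0),1)
F=THERMO[0]+[0,0,p[2]-.1395];Rz=np.c_[-R[:,0],-R[:,0]*0,[0,0,1]];Rz[:,1]=np.cross(Rz[:,2],Rz[:,0])
Q=np.c_[F[:,:2],F[:,2]]@Rz.T+[p[0],p[1],0]
cv2.polylines(im,[cv2.convexHull(proj(w,Q,T).astype(np.int32))],True,(255,0,0),1)
cv2.imwrite('pics/p1.png',cv2.resize(np.hstack([im[60:280,200:440],w['img'][60:280,200:440]]),(800,367))[:,:,::-1])
E
```

```text
time_s: 14.55
position: [0.4816, -0.0096, 0.2699]
tcp_rot: [[-0.983, 0.183, 0.0], [0.183, 0.983, 0.0], [-0.0, 0.0, -1.0]]
force: [-0.2, 0.5, -3.9]
opening: 0.343
grasp_force: 30.0
time_s: 15.35
position: [0.4688, -0.0873, 0.2697]
tcp_rot: [[-0.933, -0.36, 0.0], [-0.36, 0.933, 0.0], [-0.0, 0.0, -1.0]]
force: [0.2, -0.6, -4.1]
opening: 0.346
grasp_force: 30.0
yaw 21.101898258463955 d tool [ 6.96820916e-02  3.52471182e-02 -1.78814736e-06]
```

View pics/p1.png

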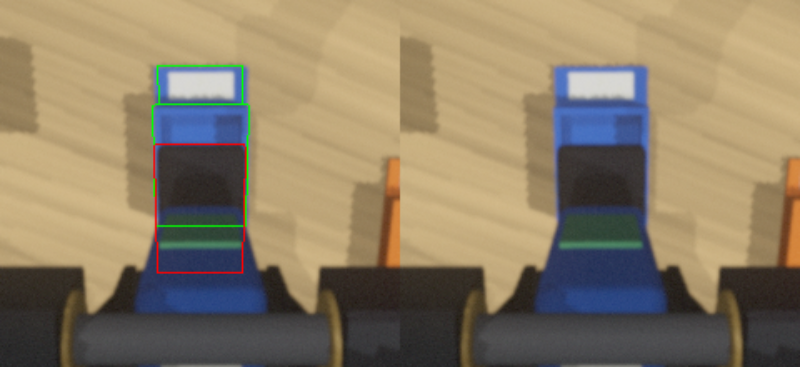

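The overlay matches: the predicted tray (green) and foot (red) lie on the image within about 1 mm. I lower it.

```bash
python3 -m jog '[{"tx":0,"ty":0,"tz":2,"roll":0,"jaw":0},{"tx":0,"ty":0,"tz":3,"roll":0,"jaw":0},{"tx":0,"ty":0,"tz":2.5,"roll":0,"jaw":0},{"tx":0,"ty":0,"tz":2,"roll":0,"jaw":0},{"tx":0,"ty":0,"tz":1.3,"roll":0,"jaw":0},{"tx":0,"ty":0,"tz":0.8,"roll":0,"jaw":0},{"tx":0,"ty":0,"tz":0.3,"roll":0,"jaw":0},{"tx":0,"ty":0,"tz":0,"roll":0,"jaw":0}]'
python3 -m jog '[{"tx":0,"ty":0,"tz":0.2,"roll":0,"jaw":0},{"tx":0,"ty":0,"tz":0.2,"roll":0,"jaw":0},{"tx":0,"ty":0,"tz":0,"roll":0,"jaw":0},{"tx":0,"ty":0,"tz":0,"roll":0,"jaw":0}]'
```

```text
time_s: 16.2
position: [0.4694, -0.0876, 0.1506]
tcp_rot: [[-0.932, -0.362, 0.0], [-0.362, 0.932, -0.0], [-0.0, -0.0, -1.0]]
force: [-0.5, -0.4, -3.0]
opening: 0.343
grasp_force: 30.0
time_s: 16.6
position: [0.4693, -0.0877, 0.1468]
tcp_rot: [[-0.932, -0.362, 0.0], [-0.362, 0.932, -0.0], [-0.0, -0.0, -1.0]]
force: [-0.2, 0.2, -3.6]
opening: 0.338
grasp_force: 30.0
```

```bash
python3 -m jog '[{"tx":0,"ty":0,"tz":0.1,"roll":0,"jaw":0},{"tx":0,"ty":0,"tz":0.1,"roll":0,"jaw":0},{"tx":0,"ty":0,"tz":0,"roll":0,"jaw":0},{"tx":0,"ty":0,"tz":0,"roll":0,"jaw":0}]'
python3 -m jog '[{"tx":0,"ty":0,"tz":0.05,"roll":0,"jaw":0},{"tx":0,"ty":0,"tz":0,"roll":0,"jaw":0},{"tx":0,"ty":0,"tz":0,"roll":0,"jaw":0}]'
```

```text
time_s: 17.0
position: [0.4691, -0.0876, 0.1445]
tcp_rot: [[-0.932, -0.362, -0.0], [-0.362, 0.932, 0.0], [0.0, 0.0, -1.0]]
force: [-0.0, -0.3, -2.7]
opening: 0.348
grasp_force: 30.0
time_s: 17.3
position: [0.4692, -0.0876, 0.1444]
tcp_rot: [[-0.932, -0.362, 0.0], [-0.362, 0.932, -0.0], [-0.0, -0.0, -1.0]]
force: [-1.2, 0.3, 2.5]
opening: 0.341
grasp_force: 30.0
```

The force swung from about -3 N to +2.5 N, so the foot rests on the floor. I release and rise.

```bash
python3 -m jog '[{"tx":0,"ty":0,"tz":0,"roll":0,"jaw":0.4},{"tx":0,"ty":0,"tz":0,"roll":0,"jaw":0.5},{"tx":0,"ty":0,"tz":0,"roll":0,"jaw":0.7},{"tx":0,"ty":0,"tz":0,"roll":0,"jaw":0.9},{"tx":0,"ty":0,"tz":0,"roll":0,"jaw":0.9},{"tx":0,"ty":0,"tz":0,"roll":0,"jaw":0.9}]'
python3 -m jog '[{"tx":0,"ty":0,"tz":-1,"roll":0,"jaw":0.9},{"tx":0,"ty":0,"tz":-2.5,"roll":0,"jaw":0.9},{"tx":0,"ty":0,"tz":-3,"roll":0,"jaw":0.9},{"tx":0,"ty":0,"tz":-3,"roll":0,"jaw":0.9},{"tx":0,"ty":0,"tz":-3,"roll":0,"jaw":0.9},{"tx":4,"ty":0,"tz":-1,"roll":0,"jaw":0.9},{"tx":4,"ty":0,"tz":-1,"roll":0,"jaw":0.9},{"tx":0,"ty":0,"tz":0,"roll":0,"jaw":0.9}]'
python3 - <<'E'
from h import *
s=read_state();w=capture('wrist');sd=capture('side')
a=cv2.resize(w['img'][80:280,220:420],(400,400));b=cv2.resize(sd['img'][120:250,270:400],(400,400))
cv2.imwrite('pics/end.png',np.hstack([a,b])[:,:,::-1])
E
```

```text
time_s: 17.9
position: [0.4692, -0.0876, 0.144]
tcp_rot: [[-0.932, -0.362, 0.0], [-0.362, 0.932, -0.0], [-0.0, -0.0, -1.0]]
force: [-0.1, 0.7, 1.0]
opening: 0.769
grasp_force: 0.0
time_s: 18.7
position: [0.3912, -0.1167, 0.2905]
tcp_rot: [[-0.933, -0.36, -0.001], [-0.36, 0.933, -0.001], [0.001, -0.001, -1.0]]
force: [0.3, 0.9, -0.3]
opening: 0.901
grasp_force: 0.0
```

View pics/end.png

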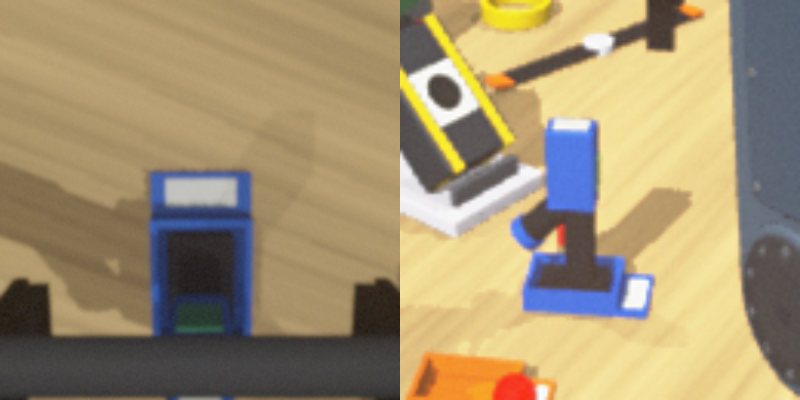

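The thermometer stands upright, centred inside the blue tray, with the gripper clear, so I hand in.

```bash
python3 -c "from rig import *; print(hand_in())"
```

```text
the job is handed in; nothing more can be done
None
```

I held the blue thermometer on the red-lamp pack's spot from about 9.5 cm for more than 2 s, stood it back upright in the blue tray, left the orange one alone, and handed in at about 19 s; the hand-in returned no verdict.

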